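# Crib the blank filter plates and show the labelled one

## Task

Three washed filter plates lie on the worktop in front of the drying tray. Lay the two without a notch flat across the two plates already on the tray, square to them and one near each end of them, centred, with a clear gap between, so that the stack is crosswise like a log cabin. Then take the plate with the small notch cut out of one corner by the half away from the notched end (the notched end is the label end and stays uncovered), and finish while still holding it in the air, motionless, at least 12 cm above the worktop, slanting at about 45 degrees with the label end uppermost and its upper face still upward; leave the other objects where they are.

Things in the scene. Friction and masses are not known exactly. Their poses are not given: they have to be found in the camera images.
- notched_plate: the labelled white filter plate 100 x 28 x 8 mm, about 50 g (0.7 to 1.4 times that), a matt band on both ends; origin at the centre of its underside, x along its length, y across its 28 mm width, z up. One corner has a square notch, 10 mm along x and 10 mm along y: the corner at +x, -y, so its +x end is the label end. It may lie in any of the three places and point any way but straight at the robot
- label_end (a point): point on the upper face of the notched plate, on its centre line in the middle of the label band, 35 mm from the plate's centre toward the notched end (+x) and 8 mm above the underside
- blank_plate_a: blank white filter plate 100 x 28 x 8 mm, about 50 g (0.7 to 1.4 times that), a matt band on both ends; origin at the centre of its underside, x along its length, y across its 28 mm width, z up. All four corners whole, both ends alike; lies on the worktop in front of the tray
- blank_plate_b: blank white filter plate 100 x 28 x 8 mm, about 50 g (0.7 to 1.4 times that), a matt band on both ends; origin at the centre of its underside, x along its length, y across its 28 mm width, z up. The same as the other blank plate
- drying_tray: low fixed dark steel tray, 124 x 124 x 6 mm, flat on top, at any yaw up to 0.4 rad; origin at the centre of its underside. Two lower plates lie on it along its x axis, so that their tops are 14 mm above the tray's underside; the blank plates go on top of them, along the tray's y axis, at about x = +34 mm and x = -34 mm of the tray
- lower_plate_a: white filter plate 100 x 28 x 8 mm, about 50 g (0.7 to 1.4 times that), a matt band on both ends; origin at the centre of its underside, x along its length, y across its 28 mm width, z up. Lies loose on the tray along the tray's x axis, centred at y = +34 mm of the tray
- lower_plate_b: white filter plate 100 x 28 x 8 mm, about 50 g (0.7 to 1.4 times that), a matt band on both ends; origin at the centre of its underside, x along its length, y across its 28 mm width, z up. Lies loose on the tray along the tray's x axis, centred at y = -34 mm of the tray; 40 mm of clear gap between the two
- rubber_bung: black rubber bung, 28 mm across, 20 mm high, loose, to be left alone; origin under its centre
- brass_weight_1: brass weight with knob, 25 mm across, 26 mm high, loose, to be left alone; origin under its centre
- tape_roll: roll of label tape lying flat, 82 mm across, 19 mm high, loose, to be left alone; origin under its centre
Not all that is in view belongs to the job. Leave any black or orange look-alike of the blank_plate_a alone.

How it is judged:
By the outcome, as a careful person would: the job done as asked, in the order asked, and still so for the second after the job is handed in, while the arm keeps its last pose, push and grip.
It also fails if it takes over 64 s, if anything falls off the work surface, if the arm or the gripper's body presses on something with over 40 N, if the wrist force passes 120 N, or if a joint passes its speed limit or range.

## Robot

A 6-joint arm with a two-finger parallel gripper is mounted at the origin on a cart in front of the work surface, level with it; the furniture and walls round the work are solid. World frame = base frame: x ahead of the robot, y to its left, z up, the work surface at z = 0. Lengths are in mm, angles in rad, forces in N, time in s.
With the tool pointing down it reaches from about 300 to 775 mm from the base axis. Payload 14.6 kg.
Tool frame: the origin (TCP) lies at the very end of the fingers, on their centre line; the grasp point (between the pads) lies 19 mm behind it; z points along the fingers, y is the line along which they close (so a half turn about z gives the same grasp; the last joint's range is limited). The gripper opens to 94 mm and grips with 3 to 60 N. Pads are 16 mm wide; open, the fingers measure 119 mm over their backs; the gripper's body (75 mm by 177 mm) begins 78 mm behind the grasp point.
Start: joints at [-1.301, 0.3, 1.521, -0, 1.321, -0.067], TCP at [181.75, -519.091, 173.946] pointing down, gripper open.
Joint ranges: [-3.03, 3.03], [-0.79, 2.21], [0.23, 2.52], [-1.04, 4.18], [0, 3.07], [-2.55, 2.55]. Speed limits (rad/s): [2.22, 2.22, 2.57, 3.14, 3.14, 3.14].

## Interface

Orientations are given as [roll, pitch, yaw] about the fixed x, y, z axes, in that order (R = Rz(yaw) Ry(pitch) Rx(roll)).
In Python, from cell import manip, camera, get_calibration gives the robot as it stands. The module is installed in compiled form; this text tells all that it offers.
- The arm moves only by the tool jog_arm, never from a script. Its argument "plan" is one flat list of numbers, 6 for each row, row after row: the shift along the world's x, y, z in m, then the turn, a rotation vector about the world's x, y, z in degrees. A call has 1 to 20 rows; each row is the pose to reach, as a shift and turn from the pose commanded when the call began; what a row does not reach only later rows make up. A row lasts 1/10 s, in which the tool goes at most 50 mm and 8.59 degrees, less where a joint would pass 70% of its speed; a pose out of reach is approached as far as the arm can. A call with a gripper value outside its range is refused whole. "claw" is the finger opening in m, from 0 to 0.094, set as the call begins (left out, the last holds). The fingers move at their own pace and stop on an object; "force" is the grip in N (left out, the last holds). Time passes only in rows, so rows that repeat a pose let the fingers close. It gives the time, the measured TCP pose, the force, the opening and the grip force at its end, in the units of the state.
- manip.read_state(): the state, without advancing time (a new reading comes with each control period).
- camera(name): name is "side" or "top" or "wrist"; returns (picture, depth): 480x640x3 uint8, red, green, blue; 480x640 float32, mm along the optical axis (not along the pixel's ray), 0 where there is no reading.
- get_calibration(name): a dict with "fx", "fy", "cx", "cy" (pixels), "k1" (the pictures are not rectified: a ray, as slopes to the right and down, at radius r is drawn at 1 + k1 r^2 times it, then the intrinsics apply), "origin" and "attitude" of the camera in the world. Camera axes: x right, y down, z forward; pixel columns grow to the right and rows downward; lengths in mm; the calibration is good to about 2 mm. A picture is of the moment at which its call begins: read the wrist's pose just before it. get_calibration takes no time and is no camera call; for the wrist camera it gives the pose at the moment of the call.
- manip.sign_off(): hands the job in; it is judged then, once.
The state is a dict: "clock": time; "joints": joint angles; "qd": joint speeds; "effort": joint torques, N m; "eef_pos": TCP position; "eef_rot": TCP orientation; "wrist_force": force on the tool from outside, world axes, zero at the start; "moment": the same for the moment, N m; "finger_gap": finger opening in mm; "finger_force": force on a finger pad.
Only numpy, scipy, OpenCV 4.12 (cv2) and the standard library are available. Lean on these libraries where they do the work, as an engineer would, in place of code of your own. Each camera call takes 0.05 s, during which the arm holds its last target. There are 200 camera calls.

## Working session

There is one attempt and no reset: what is moved stays moved. The work goes in short steps, Python scripts to look and compute and a tool call to move; the robot and the scene stay as the last step left them, time stands still between calls to the robot, and variables do not carry over. Pictures are saved under pics/ and viewed, at most 10 in all, crops included, and the job is handed in when it is done.

Besides the shell and the picture viewer there is one more tool, called after ">>>" in YAML: its name, and indented under it one key for each argument. jog_arm: Moves the arm, as the interface text tells. Its arguments: {"type":"object","properties":{"plan":{"type":"array"},"claw":{"type":"number"},"force":{"type":"number"}},"required":["plan"]}

```bash
mkdir -p pics
cat > h.py <<'E'
import numpy as np, cv2
from cell import manip, camera, get_calibration
from scipy.spatial.transform import Rotation as R
def att(c):
    a=np.array(c["attitude"],float)
    return a if a.shape==(3,3) else R.from_euler('xyz',a).as_matrix()
def ray(c,uv):
    uv=np.atleast_2d(np.array(uv,float))
    K=np.array([[c["fx"],0,c["cx"]],[0,c["fy"],c["cy"]],[0,0,1]])
    p=cv2.undistortPoints(uv[:,None],K,np.array([c["k1"],0,0,0,0.]))[:,0]
    return np.c_[p,np.ones(len(p))]@att(c).T
def onplane(c,uv,z):
    d=ray(c,uv);o=np.array(c["origin"],float)
    return o+d*((z-o[2])/d[:,2])[:,None]
E
python3 - <<'E'
from h import *
for n in("top","side","wrist"):
    c=get_calibration(n);print(n,c)
    p,d=camera(n);cv2.imwrite(f"pics/{n}0.png",p[:,:,::-1]);np.savez(f"pics/{n}0.npz",p=p,d=d)
print(manip.read_state())
E
```

```text
top {'fx': 621.3095456568459, 'fy': 621.3095456568459, 'cx': 323.2948413696324, 'cy': 241.47718948493238, 'k1': 0.0410611686852187, 'origin': array([ 409.2253061 ,  108.5203994 , 1363.41209976]), 'attitude': array([-3.03222298,  0.01794122, -1.59210959])}
side {'fx': 440.0241857858886, 'fy': 440.0241857858886, 'cx': 315.9556470156975, 'cy': 229.86397584787164, 'k1': -0.10376101178570557, 'origin': array([163.48290601, 799.88079651, 487.8828714 ]), 'attitude': array([-2.07263508,  0.01531181, -2.60412249])}
wrist {'fx': 369.89242209867933, 'fy': 369.89242209867933, 'cx': 317.8300985987394, 'cy': 234.3049304103774, 'k1': 0.0036815295222801634, 'origin': array([ 261.1679173 , -490.77831838,  383.55158024]), 'attitude': array([ 2.85384117e+00,  1.59613993e-03, -1.23437470e+00])}
{'clock': 0.15, 'joints': array([-1.30060901e+00,  3.00319559e-01,  1.52142943e+00,  1.72978866e-05,
        1.32069047e+00, -6.65972369e-02]), 'qd': array([-1.29133833e-03,  3.68116546e-04, -5.35885865e-04,  4.25328659e-04,
       -5.94158795e-04,  7.11890287e-05]), 'effort': array([ 2.00854214e-03, -5.31962693e+01, -3.52820385e+01,  7.09336437e-02,
        2.36363942e-02, -7.50285108e-05]), 'eef_pos': array([ 181.69413042, -518.88782737,  173.53362323]), 'eef_rot': array([-3.14074884e+00, -7.30719636e-05,  3.36780238e-01]), 'wrist_force': array([-0.13548268, -0.03314462, -0.20151926]), 'moment': array([-0.01995514,  0.02306797,  0.02168503]), 'finger_force': 0.0, 'finger_gap': 93.96582283266909}
```

View pics/top0.png

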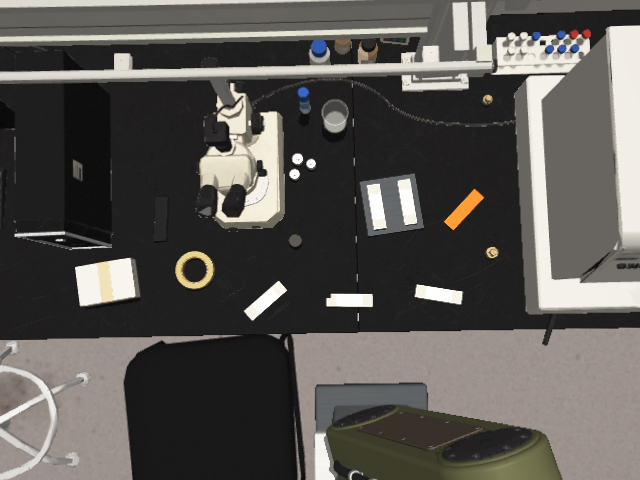

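The top view shows plates at (266,300), (349,300) and (439,295), with the tray at (392,205). The middle plate seems to be notched at its left end. The side rail lies far behind at row 75, and the orange bar at (464,209) is a look-alike.

Run:
```python
from h import *
z=np.load("pics/top0.npz");p=z["p"];c=get_calibration("top")
m=(p.min(2)>140).astype(np.uint8)
def rep(name,m,z):
    cs,_=cv2.findContours(m,cv2.RETR_EXTERNAL,cv2.CHAIN_APPROX_NONE)
    for k in cs:
        a=cv2.contourArea(k)
        if a<250 or a>6000: continue
        w=onplane(c,k[:,0],z)[:,:2].astype(np.float32)
        r=cv2.minAreaRect(w);b=cv2.boxPoints(r);
        e=b[1]-b[0];f=b[2]-b[1]; l=e if np.hypot(*e)>np.hypot(*f) else f
        print(name,k[:,0].mean(0).round(),"ctr",np.round(r[0],1),"size",np.round(r[1],1),"yaw",round(np.degrees(np.arctan2(l[1],l[0]))%180,1),"area",round(cv2.contourArea(w)))
mm=np.zeros_like(m);mm[275:325,235:475]=m[275:325,235:475];rep("plate",mm,8)
mm[:]=0;mm[165:245,350:430]=m[165:245,350:430];rep("lower",mm,14)
g=((p.max(2)>45)).astype(np.uint8);mm[:]=0;mm[165:245,350:430]=g[165:245,350:430];rep("tray",mm,6)
img=cv2.resize(p[270:330,230:480],None,fx=3.2,fy=3.2,interpolation=cv2.INTER_CUBIC);cv2.imwrite("pics/crop1.png",img[:,:,::-1])
```

```text
plate [350. 300.] ctr [429.6  76.6] size [99.8 25.9] yaw 88.8 area 2429
plate [438. 294.] ctr [ 438.8 -116.9] size [99.4 27.9] yaw 79.7 area 2511
plate [265. 300.] ctr [433.  259.2] size [ 28.3 100.6] yaw 130.1 area 2642
lower [376. 206.] ctr [633.5  12.3] size [100.2  29.8] yaw 7.3 area 2705
lower [407. 201.] ctr [642.6 -54.8] size [101.   29.6] yaw 7.3 area 2658
tray [391. 204.] ctr [638.3 -21.3] size [124.7 125.2] yaw 97.3 area 15047
```

View pics/crop1.png

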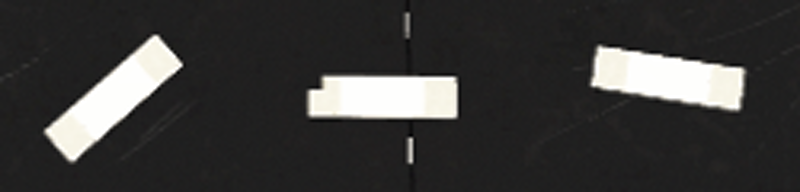

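The notched plate is the middle one, with its label end toward +y. The left and right plates are blanks. The tray is centred near (638,-21) at 7.3° yaw. I'll start with the right blank.

>>> jog_arm:
  plan: [0.257,0.402,-0.054,0,0,60.4,0.257,0.402,-0.054,0,0,60.4,0.257,0.402,-0.054,0,0,60.4,0.257,0.402,-0.054,0,0,60.4,0.257,0.402,-0.054,0,0,60.4,0.257,0.402,-0.054,0,0,60.4,0.257,0.402,-0.054,0,0,60.4,0.257,0.402,-0.054,0,0,60.4,0.257,0.402,-0.054,0,0,60.4,0.257,0.402,-0.054,0,0,60.4,0.257,0.402,-0.054,0,0,60.4,0.257,0.402,-0.054,0,0,60.4,0.257,0.402,-0.054,0,0,60.4,0.257,0.402,-0.054,0,0,60.4]
  claw: 0.05
  force: 25

```text
clock: 1.55
eef_pos: [438.4, -118.0, 120.1]
eef_rot: [3.141, 0.0, 1.389]
wrist_force: [0.2, 1.2, -0.1]
finger_gap: 50.0
finger_force: 0.0
```

```bash
cat >> h.py <<'E'
def look(name,z,tag,lo=900,hi=4000,thr=140):
    c=get_calibration(name);s=manip.read_state();p,d=camera(name)
    cv2.imwrite(f"pics/{tag}.png",p[:,:,::-1])
    m=(p.min(2)>thr).astype(np.uint8)
    cs,_=cv2.findContours(m,cv2.RETR_EXTERNAL,cv2.CHAIN_APPROX_NONE)
    print("tcp",s["eef_pos"].round(1),np.degrees(s["eef_rot"]).round(1),"t",round(s["clock"],2),"gap",round(s["finger_gap"],1))
    for k in cs:
        if cv2.contourArea(k)<150: continue
        w=onplane(c,k[:,0],z)[:,:2].astype(np.float32)
        a=cv2.contourArea(w)
        if not lo<a<hi: continue
        r=cv2.minAreaRect(w);b=cv2.boxPoints(r)
        e=b[1]-b[0];f=b[2]-b[1]; l=e if np.hypot(*e)>np.hypot(*f) else f
        print(name,k[:,0].mean(0).round(),"ctr",np.round(r[0],1),"size",np.round(r[1],1),"yaw",round(np.degrees(np.arctan2(l[1],l[0]))%180,1),"area",round(a))
E
python3 -c "
from h import *
look('wrist',8,'w1');look('wrist',14,'w1b')"
```

```text
tcp [ 438.4 -118.   120.1] [180.    0.   79.6] t 1.55 gap 50.0
wrist [ 66. 452.] ctr [ 120.6 -324.1] size [76.  20.8] yaw 79.6 area 1501
wrist [261. 445.] ctr [ 330.6 -355.3] size [62.9 77. ] yaw 169.5 area 3318
wrist [553. 103.] ctr [646.6 -53.9] size [102.9  30. ] yaw 7.4 area 2957
wrist [536.  19.] ctr [637.7  14.6] size [102.7  29.7] yaw 7.4 area 2222
wrist [268.  23.] ctr [430.7  45.9] size [36.2 28.8] yaw 88.4 area 940
wrist [95. 28.] ctr [294.   64.3] size [141.2  34.7] yaw 1.4 area 3460
tcp [ 438.4 -117.9  120.1] [180.    0.   79.6] t 1.6 gap 49.9
wrist [ 66. 451.] ctr [ 126.9 -318.7] size [74.6 20.4] yaw 79.7 area 1443
wrist [261. 445.] ctr [ 332.5 -349.2] size [61.8 76.6] yaw 169.5 area 3194
wrist [553. 103.] ctr [643.1 -53.6] size [100.9  29.4] yaw 7.2 area 2848
wrist [536.  19.] ctr [634.3  13.8] size [100.8  29.1] yaw 7.5 area 2145
wrist [268.  23.] ctr [431.1  44.4] size [35.6 28.2] yaw 88.5 area 908
wrist [95. 28.] ctr [297.   62.5] size [138.5  34.1] yaw 1.4 area 3329
```

View pics/w1.png

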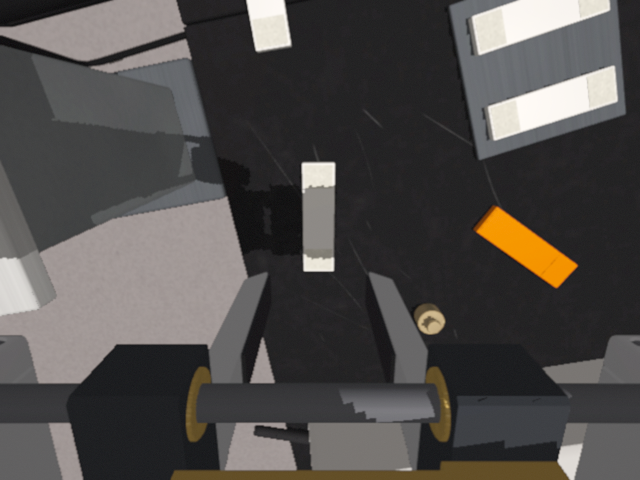

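The wrist view shows the blank centred near (319,216) between the fingers, with the brass weight at (430,320) clear of them. The tray pose agrees with the top view to about 1 mm.

```bash
python3 -c "
from h import *
print(onplane(get_calibration('wrist'),[[303,162],[335,162],[304,271],[334,271],[319,216.5]],8).round(1))"
```

```text
[[ 436.4  -63.     8. ]
 [ 463.5  -68.     8. ]
 [ 418.1 -161.8    8. ]
 [ 445.7 -166.9    8. ]
 [ 441.3 -112.8    8. ]]
```

>>> jog_arm:
  plan: [0,0.001,-0.05,0,0,0,0,0.001,-0.09,0,0,0,0,0.001,-0.11,0,0,0,0,0.001,-0.117,0,0,0,0,0.001,-0.117,0,0,0]

```text
clock: 2.15
eef_pos: [438.5, -116.3, 2.8]
eef_rot: [-3.141, -0.0, 1.39]
wrist_force: [0.1, 0.4, -0.8]
finger_gap: 49.9
finger_force: 0.0
```

>>> jog_arm:
  plan: [0,0,0,0,0,0,0,0,0,0,0,0,0,0,0,0,0,0,0,0,0,0,0,0,0,0,0,0,0,0]
  claw: 0.015

```text
clock: 2.65
eef_pos: [438.9, -116.1, 3.2]
eef_rot: [3.141, 0.0, 1.391]
wrist_force: [0.2, -0.2, 0.9]
finger_gap: 15.7
finger_force: 0.0
```

```bash
python3 -c "
from h import *
print({k:np.round(v,2) for k,v in manip.read_state().items()})
look('wrist',8,'w2');look('side',8,'s2')
a=cv2.imread('pics/w2.png')[150:450,160:480];b=cv2.imread('pics/s2.png')
cv2.imwrite('pics/w2c.png',np.hstack([cv2.resize(a,(400,375)),cv2.resize(b,(400,300))if 0 else cv2.resize(b[150:450,200:520],(400,375))]))"
```

```text
{'clock': np.float64(2.65), 'joints': array([-0.34,  0.32,  1.94, -0.  ,  0.88, -0.16]), 'qd': array([ 0.,  0.,  0.,  0., -0.,  0.]), 'effort': array([-1.000e-02, -4.582e+01, -2.651e+01,  5.000e-02,  3.000e-02,
        0.000e+00]), 'eef_pos': array([ 438.87, -116.14,    3.23]), 'eef_rot': array([3.14, 0.  , 1.39]), 'wrist_force': array([ 0.18, -0.22,  0.94]), 'moment': array([-0.04, -0.12, -0.02]), 'finger_force': np.float64(0.0), 'finger_gap': np.float64(15.75)}
tcp [ 438.9 -116.1    3.2] [180.    0.   79.7] t 2.65 gap 15.7
wrist [610. 453.] ctr [ 619.  -286.6] size [48.4 46.2] yaw 79.9 area 1938
wrist [525. 408.] ctr [ 559.8 -238.9] size [19.5 64.6] yaw 169.8 area 1032
wrist [593.  77.] ctr [600.7 -39. ] size [44.5 92.5] yaw 97.3 area 3540
wrist [57. 22.] ctr [336.6  35.3] size [22.9 59.5] yaw 169.9 area 1111
tcp [ 438.8 -116.1    3.1] [180.    0.   79.7] t 2.7 gap 15.1
side [346. 308.] ctr [432.2 263.8] size [ 30.3 104.5] yaw 130.3 area 2900
side [ 54. 284.] ctr [950.2 484.8] size [ 14.2 179.7] yaw 91.4 area 1826
side [388. 258.] ctr [429.7  82.2] size [105.4  31.2] yaw 88.6 area 2891
side [557. 253.] ctr [ 122.8 -108.7] size [65.9 57. ] yaw 88.4 area 2584
side [318. 220.] ctr [638.9   7.5] size [105.   40.5] yaw 7.6 area 3652
side [415. 218.] ctr [ 438.5 -110.8] size [107.8  32.7] yaw 79.6 area 1969
side [329. 208.] ctr [647.9 -59.5] size [105.5  40.1] yaw 7.5 area 3505
side [216. 186.] ctr [1002.2  -45.2] size [187.8 121.8] yaw 47.2 area 3998
side [258. 181.] ctr [ 921.7 -129.2] size [159.3  53. ] yaw 89.5 area 3662
```

View pics/w2c.png

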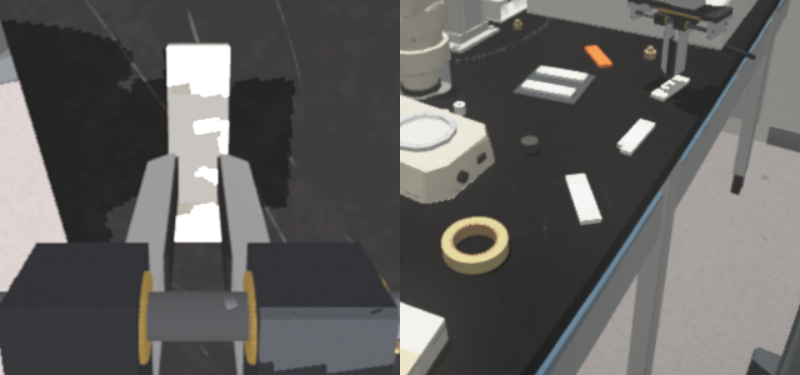

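The left crop shows the fingers closed over the plate's upper face instead of around it, with the plate undisturbed. I'll check heights from the depth images.

```bash
python3 -c "
from h import *
for n in('side','wrist'):
    c=get_calibration(n);p,d=camera(n)
    v,u=np.mgrid[:480,:640];uv=np.c_[u.ravel(),v.ravel()]
    P=np.array(c['origin'])+ray(c,uv)*d.ravel()[:,None];P=P.reshape(480,640,3)
    ok=d>0
    near=ok&(np.abs(P[...,0]-438.8)<90)&(np.abs(P[...,1]+116)<90)
    z=P[...,2][near];h,e=np.histogram(z,np.arange(-12,60,3));print(n,list(zip(e.astype(int),h)))
    # fingers: points along closing direction
    a=np.radians(-10.3);rel=P-np.array([438.8,-116.1,0])
    s=rel[...,0]*np.cos(a)+rel[...,1]*np.sin(a);t=-rel[...,0]*np.sin(a)+rel[...,1]*np.cos(a)
    f=ok&(np.abs(t)<14)&(np.abs(s)<40)&(P[...,2]>12)&(P[...,2]<60)
    print(n,f.sum(),[(int(k),int(((P[...,2][f]>=k)&(P[...,2][f]<k+3)).sum())) for k in range(12,60,3)], s[f].min() if f.any() else 0, s[f].max() if f.any() else 0)
    pl=ok&(p.min(2)>140)&(np.abs(s)<12)&(np.abs(t)<48);print('plate z',np.percentile(P[...,2][pl],[10,50,90]).round(1))
"
```

```text
side [(np.int64(-12), np.int64(17)), (np.int64(-9), np.int64(19)), (np.int64(-6), np.int64(28)), (np.int64(-3), np.int64(910)), (np.int64(0), np.int64(1186)), (np.int64(3), np.int64(41)), (np.int64(6), np.int64(197)), (np.int64(9), np.int64(50)), (np.int64(12), np.int64(0)), (np.int64(15), np.int64(0)), (np.int64(18), np.int64(0)), (np.int64(21), np.int64(0)), (np.int64(24), np.int64(0)), (np.int64(27), np.int64(0)), (np.int64(30), np.int64(0)), (np.int64(33), np.int64(4)), (np.int64(36), np.int64(7)), (np.int64(39), np.int64(10)), (np.int64(42), np.int64(21)), (np.int64(45), np.int64(18)), (np.int64(48), np.int64(16)), (np.int64(51), np.int64(21)), (np.int64(54), np.int64(20))]
side 140 [(12, 0), (15, 0), (18, 0), (21, 0), (24, 0), (27, 0), (30, 0), (33, 4), (36, 7), (39, 10), (42, 21), (45, 17), (48, 16), (51, 21), (54, 20), (57, 24)] -21.855370357692088 18.404794332358478
plate z [7.2 8.4 9.6]
wrist [(np.int64(-12), np.int64(0)), (np.int64(-9), np.int64(0)), (np.int64(-6), np.int64(10)), (np.int64(-3), np.int64(48161)), (np.int64(0), np.int64(7943)), (np.int64(3), np.int64(130)), (np.int64(6), np.int64(6101)), (np.int64(9), np.int64(45)), (np.int64(12), np.int64(0)), (np.int64(15), np.int64(0)), (np.int64(18), np.int64(0)), (np.int64(21), np.int64(0)), (np.int64(24), np.int64(0)), (np.int64(27), np.int64(0)), (np.int64(30), np.int64(0)), (np.int64(33), np.int64(42)), (np.int64(36), np.int64(91)), (np.int64(39), np.int64(106)), (np.int64(42), np.int64(122)), (np.int64(45), np.int64(127)), (np.int64(48), np.int64(157)), (np.int64(51), np.int64(173)), (np.int64(54), np.int64(143))]
wrist 1123 [(12, 0), (15, 0), (18, 0), (21, 0), (24, 0), (27, 0), (30, 0), (33, 42), (36, 91), (39, 106), (42, 122), (45, 127), (48, 157), (51, 173), (54, 143), (57, 162)] -18.95821411154514 20.122767894947735
plate z [  6.7   7.8 104. ]
```

Both depth views put the real fingertips at z≈33 mm, so they sit about 30 mm short of the reported TCP. The xy position is right. I'll open and go down in guarded steps with that offset.

>>> jog_arm:
  plan: [0,0,0,0,0,0,0,0,0,0,0,0,0,0,0,0,0,0,0,0,0,0,0,0,0,0,-0.01,0,0,0,0,0,-0.02,0,0,0,0,0,-0.024,0,0,0,0,0,-0.024,0,0,0]
  claw: 0.05

```text
clock: 3.65
eef_pos: [438.2, -115.9, -22.0]
eef_rot: [-3.14, -0.0, 1.391]
wrist_force: [0.1, -0.4, -0.5]
finger_gap: 50.1
finger_force: 0.0
```

```bash
cat >> h.py <<'E'
def tips(n,xy,a,half):
    c=get_calibration(n);p,d=camera(n)
    v,u=np.mgrid[:480,:640];uv=np.c_[u.ravel(),v.ravel()]
    P=(np.array(c['origin'])+ray(c,uv)*d.ravel()[:,None]).reshape(480,640,3)
    a=np.radians(a);rel=P-np.array([*xy,0])
    s=rel[...,0]*np.cos(a)+rel[...,1]*np.sin(a);t=-rel[...,0]*np.sin(a)+rel[...,1]*np.cos(a)
    f=(d>0)&(np.abs(t)<14)&(np.abs(s)<half+14)&(np.abs(s)>half-6)&(P[...,2]<60)
    print(n,[(int(k),int(((P[...,2][f]>=k)&(P[...,2][f]<k+2)).sum())) for k in range(-2,60,2)])
E
python3 -c "
from h import *
xy=manip.read_state()['eef_pos'][:2]
tips('side',xy,-10.3,25);tips('wrist',xy,-10.3,25)"
```

```text
side [(-2, 38), (0, 37), (2, 3), (4, 0), (6, 0), (8, 1), (10, 5), (12, 7), (14, 6), (16, 8), (18, 12), (20, 14), (22, 13), (24, 11), (26, 13), (28, 13), (30, 8), (32, 10), (34, 12), (36, 14), (38, 16), (40, 11), (42, 13), (44, 10), (46, 12), (48, 12), (50, 9), (52, 15), (54, 10), (56, 12), (58, 12)]
wrist [(-2, 1699), (0, 228), (2, 0), (4, 0), (6, 0), (8, 18), (10, 63), (12, 72), (14, 87), (16, 99), (18, 106), (20, 123), (22, 129), (24, 129), (26, 123), (28, 131), (30, 140), (32, 144), (34, 155), (36, 145), (38, 162), (40, 166), (42, 167), (44, 179), (46, 193), (48, 191), (50, 207), (52, 209), (54, 204), (56, 226), (58, 237)]
```

>>> jog_arm:
  plan: [0,0,-0.003,0,0,0,0,0,-0.005,0,0,0,0,0,-0.0065,0,0,0,0,0,-0.0065,0,0,0]

```text
clock: 4.15
eef_pos: [438.7, -116.1, -27.7]
eef_rot: [-3.141, -0.0, 1.391]
wrist_force: [-0.3, 0.2, -0.3]
finger_gap: 50.0
finger_force: 0.0
```

>>> jog_arm:
  plan: [0,0,0,0,0,0,0,0,0,0,0,0,0,0,0,0,0,0,0,0,0,0,0,0,0,0,0,0,0,0]
  claw: 0.015

```text
clock: 4.65
eef_pos: [438.8, -116.1, -27.5]
eef_rot: [3.141, 0.0, 1.391]
wrist_force: [-0.9, 0.4, 0.3]
finger_gap: 27.2
finger_force: 25.0
```

Gripped. Now lift, then carry to above the far slot at (672,-16.5).

>>> jog_arm:
  plan: [0,0,0.03,0,0,0,0,0,0.07,0,0,0,0.04,0.017,0.08,0,0,4,0.08,0.034,0.08,0,0,8,0.12,0.051,0.08,0,0,12,0.16,0.068,0.08,0,0,15,0.2,0.085,0.08,0,0,17.6,0.225,0.096,0.08,0,0,17.6,0.233,0.0996,0.08,0,0,17.6,0.233,0.0996,0.08,0,0,17.6,0.233,0.0996,0.08,0,0,17.6,0.233,0.0996,0.08,0,0,17.6]

```text
clock: 5.85
eef_pos: [671.0, -17.2, 52.7]
eef_rot: [-3.141, 0.0, 1.697]
wrist_force: [-1.0, 0.0, -0.6]
finger_gap: 27.2
finger_force: 25.0
```

```bash
python3 -c "
from h import *
look('wrist',14,'w3');look('top',14,'t3')
a=cv2.imread('pics/w3.png');b=cv2.imread('pics/t3.png')[140:320,230:480]
cv2.imwrite('pics/w3c.png',np.hstack([cv2.resize(a,(400,300)),cv2.resize(b,(400,300))]))"
```

```text
tcp [671.  -17.2  52.7] [-180.     0.    97.3] t 5.85 gap 27.2
wrist [ 28. 453.] ctr [ 448.1 -228.3] size [53.5 59.6] yaw 96.9 area 2746
wrist [ 15. 360.] ctr [ 448.5 -137.3] size [29.7 43.2] yaw 97.1 area 1013
wrist [611. 354.] ctr [912.3 -74.3] size [52.6 57. ] yaw 90.4 area 2301
wrist [596. 104.] ctr [832.9  93.9] size [61.2 65.7] yaw 111.1 area 2388
tcp [671.2 -17.1  52.9] [180.    0.   97.3] t 5.9 gap 27.1
top [340. 300.] ctr [429.9  96.2] size [60.6 25.8] yaw 88.8 area 1317
top [265. 300.] ctr [432.9 258.5] size [ 28.2 100.1] yaw 130.1 area 2619
top [334. 122.] ctr [825.1  98.9] size [43.2 43.1] yaw 44.2 area 1470
top [235. 109.] ctr [863.2 329.6] size [ 62.7 115.2] yaw 179.4 area 3430
top [435.  83.] ctr [ 911.2 -127. ] size [ 34.9 147.1] yaw 90.1 area 2774
top [460.  26.] ctr [1038.1 -189. ] size [ 34.  112.1] yaw 179.9 area 3469
```

View pics/w3c.png

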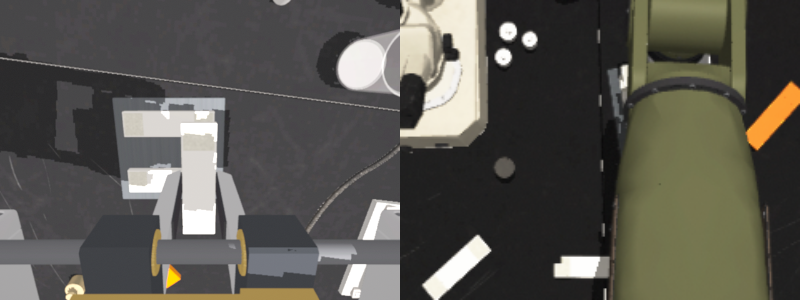

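The held plate lies square over the far end of the lower plates: its edges are at rows 123 and 234 in the left half. I'll check its lengthwise centring numerically.

```bash
python3 -c "
from h import *
P=onplane(get_calibration('wrist'),[[290,197],[344,197],[293,374],[342,374]],88);print(P.round(1),P.mean(0).round(1))
t=np.array([638.3,-20.8]);a=np.radians(7.3);M=np.array([[np.cos(a),np.sin(a)],[-np.sin(a),np.cos(a)]]);print((P.mean(0)[:2]-t)@M.T)"
```

```text
[[652.7  31.7  88. ]
 [678.4  35.   88. ]
 [664.8 -67.   88. ]
 [691.8 -63.6  88. ]] [671.9 -16.   88. ]
[33.95239062  0.49303642]
```

>>> jog_arm:
  plan: [0,0,-0.03,0,0,0,0,0,-0.05,0,0,0,0,0,-0.06,0,0,0,0,0,-0.06,0,0,0]

```text
clock: 6.35
eef_pos: [670.9, -16.7, -8.6]
eef_rot: [-3.14, -0.0, 1.698]
wrist_force: [0.4, -0.8, 0.0]
finger_gap: 27.9
finger_force: 25.0
```

>>> jog_arm:
  plan: [0,0,-0.003,0,0,0,0,0,-0.005,0,0,0,0,0,-0.006,0,0,0,0,0,-0.006,0,0,0,0,0,-0.006,0,0,0]

```text
clock: 6.85
eef_pos: [671.9, -16.5, -13.2]
eef_rot: [3.141, 0.0, 1.698]
wrist_force: [0.2, -0.1, -0.2]
finger_gap: 27.5
finger_force: 25.0
```

>>> jog_arm:
  plan: [0,0,0,0,0,0,0,0,0,0,0,0,0,0,0,0,0,0,0,0,0,0,0,0]
  claw: 0.045

```text
clock: 7.25
eef_pos: [671.8, -16.5, -13.5]
eef_rot: [3.141, 0.0, 1.698]
wrist_force: [-0.9, 0.1, -0.2]
finger_gap: 45.2
finger_force: 0.0
```

>>> jog_arm:
  plan: [0,0,0.02,0,0,0,0,0,0.06,0,0,0,0,0,0.1,0,0,0,0,0,0.1,0,0,0]

```text
clock: 7.65
eef_pos: [674.4, -16.7, 92.9]
eef_rot: [3.132, 0.002, 1.698]
wrist_force: [1.1, -0.3, 0.5]
finger_gap: 45.1
finger_force: 0.0
```

>>> jog_arm:
  plan: [-0.05,0,0.02,0,0,0,-0.1,0.02,0.02,0,0,4,-0.14,0.05,0.02,0,0,8,-0.175,0.085,0.02,0,0,12,-0.205,0.12,0.02,0,0,18,-0.23,0.16,0.02,0,0,24,-0.2388,0.205,0.02,0,0,30,-0.2388,0.25,0.02,0,0,32.8,-0.2388,0.2755,0.02,0,0,32.8,-0.2388,0.2755,0.02,0,0,32.8,-0.2388,0.2755,0.02,0,0,32.8,-0.2388,0.2755,0.02,0,0,32.8]
  claw: 0.05

```text
clock: 8.85
eef_pos: [433.0, 258.1, 106.2]
eef_rot: [-3.141, -0.0, 2.27]
wrist_force: [-0.2, 0.4, -0.3]
finger_gap: 50.2
finger_force: 0.0
```

```bash
python3 -c "
from h import *
look('wrist',8,'w4',thr=80);look('wrist',22,'w4');look('top',22,'t4');look('top',14,'t4')
a=cv2.imread('pics/w4.png');b=cv2.imread('pics/t4.png')[140:320,230:480]
cv2.imwrite('pics/w4c.png',np.hstack([cv2.resize(a,(400,300)),cv2.resize(b,(400,300))]))"
```

```text
tcp [433.  258.1 106.2] [-180.   -0.  130.] t 8.85 gap 50.2
wrist [399. 330.] ctr [559.7 232.6] size [ 37.6 128.4] yaw 144.5 area 2978
wrist [233. 331.] ctr [430.6 127.1] size [ 54.4 127.8] yaw 115.7 area 3442
wrist [319. 220.] ctr [433.5 261.7] size [ 30.2 101.3] yaw 129.9 area 2893
wrist [51. 18.] ctr [181.9 256.4] size [76.7 33.4] yaw 22.4 area 1657
tcp [433.1 258.  106.4] [-180.    0.  130.] t 8.9 gap 49.8
wrist [572. 448.] ctr [776.7 244.3] size [21.9 70.9] yaw 130.8 area 1256
wrist [321. 214.] ctr [431.5 264.1] size [27.5 96. ] yaw 129.7 area 2050
wrist [49. 18.] ctr [189.3 258.9] size [69.8 30.3] yaw 22.9 area 1423
tcp [433.1 258.1 106.5] [-180.    0.  130.] t 8.95 gap 50.0
top [350. 300.] ctr [429.3  76.9] size [98.8 25.7] yaw 88.8 area 2379
top [334. 122.] ctr [822.7  98.9] size [42.9 42.8] yaw 44.2 area 1453
top [235. 109.] ctr [860.5 328.3] size [ 62.3 114.5] yaw 179.4 area 3392
top [435.  83.] ctr [ 908.3 -125.6] size [ 34.7 146.3] yaw 90.1 area 2742
top [460.  26.] ctr [1034.4 -187.2] size [ 33.8 111.4] yaw 179.9 area 3423
tcp [433.2 258.2 106.5] [180.   0. 130.] t 9.0 gap 50.1
top [350. 300.] ctr [429.5  76.8] size [99.4 25.8] yaw 88.8 area 2403
top [334. 122.] ctr [825.1  98.9] size [43.2 43.1] yaw 44.2 area 1470
top [235. 109.] ctr [863.2 329.6] size [ 62.7 115.2] yaw 179.4 area 3433
top [435.  83.] ctr [ 911.2 -127. ] size [ 34.9 147.1] yaw 90.1 area 2774
top [460.  26.] ctr [1038.1 -189. ] size [ 34. 112.] yaw 179.9 area 3464
```

View pics/w4c.png

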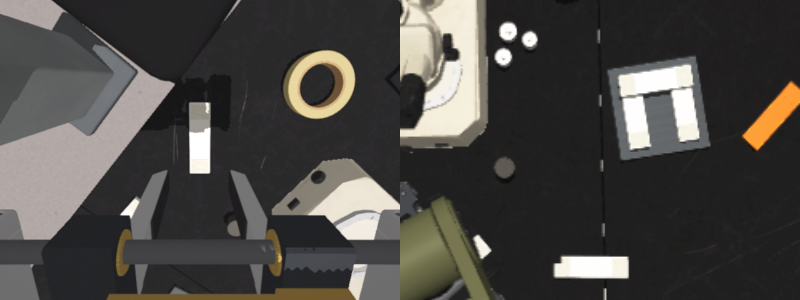

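The right half shows the first plate lying square across the far end. In the wrist view the left blank is centred between the open fingers, and nothing is in the way.

>>> jog_arm:
  plan: [0,0.001,-0.04,0,0,0,0,0.001,-0.08,0,0,0,0,0.001,-0.11,0,0,0,0,0.001,-0.125,0,0,0,0,0.001,-0.13,0,0,0,0,0.001,-0.134,0,0,0,0,0.001,-0.134,0,0,0]

```text
clock: 9.75
eef_pos: [433.3, 260.0, -27.1]
eef_rot: [3.141, 0.0, 2.27]
wrist_force: [0.2, 0.7, 0.3]
finger_gap: 50.2
finger_force: 0.0
```

>>> jog_arm:
  plan: [0,0,0,0,0,0,0,0,0,0,0,0,0,0,0,0,0,0,0,0,0,0,0,0,0,0,0,0,0,0]
  claw: 0.015

```text
clock: 10.25
eef_pos: [433.2, 260.1, -27.1]
eef_rot: [3.141, 0.0, 2.271]
wrist_force: [-0.9, -1.3, 6.3]
finger_gap: 27.7
finger_force: 25.0
```

>>> jog_arm:
  plan: [0,0,0.03,0,0,0,0,0,0.07,0,0,0,0,-0.04,0.08,0,0,-4,0.01,-0.085,0.08,0,0,-8,0.03,-0.125,0.08,0,0,-14,0.06,-0.16,0.08,0,0,-20,0.09,-0.195,0.08,0,0,-26,0.12,-0.23,0.08,0,0,-31,0.15,-0.265,0.08,0,0,-32.8,0.1717,-0.2851,0.08,0,0,-32.8,0.1717,-0.2851,0.08,0,0,-32.8,0.1717,-0.2851,0.08,0,0,-32.8,0.1717,-0.2851,0.08,0,0,-32.8]

```text
clock: 11.55
eef_pos: [604.0, -24.3, 52.3]
eef_rot: [-3.141, -0.0, 1.699]
wrist_force: [-0.1, 0.2, -0.0]
finger_gap: 27.2
finger_force: 25.0
```

```bash
python3 -c "
from h import *
look('wrist',14,'w5')
c=get_calibration('wrist')
a=cv2.imread('pics/w5.png');cv2.imwrite('pics/w5c.png',cv2.resize(a[100:440,140:500],None,fx=1.7,fy=1.7))"
```

```text
tcp [604.  -24.3  52.3] [-180.    -0.    97.3] t 11.55 gap 27.2
wrist [319. 351.] ctr [ 615.7 -106.1] size [39.9 41.6] yaw 97.3 area 1349
wrist [417. 247.] ctr [675.1 -17.8] size [ 29.6 103.4] yaw 97.2 area 2975
wrist [61. 54.] ctr [429.6  83. ] size [58.6 44.1] yaw 87.4 area 1512
```

View pics/w5c.png

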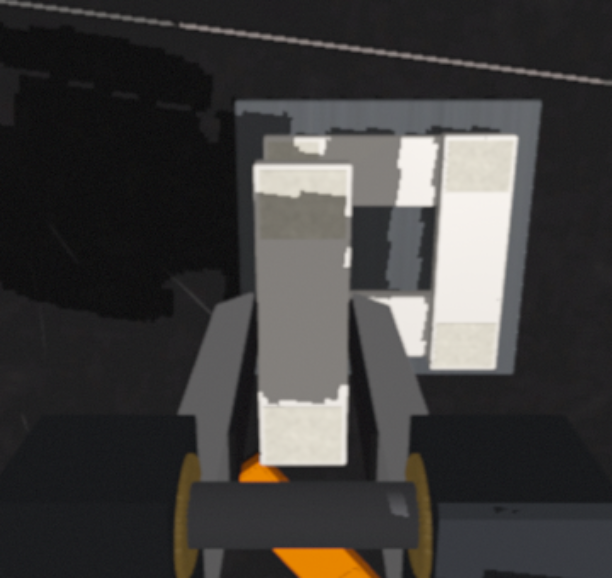

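The held plate spans crop rows 164 to 465 over the near end, and the first plate is on the right. I'll check the numbers in the tray frame.

```bash
python3 -c "
from h import *
c=get_calibration('wrist');t=np.array([638.3,-20.8]);a=np.radians(7.3);M=np.array([[np.cos(a),np.sin(a)],[-np.sin(a),np.cos(a)]])
for q,z in (([(254,164),(352,164),(261,465),(347,465)],88),([(443,135),(518,135),(430,369),(497,369)],22)):
    P=onplane(c,np.array(q)/1.7+[140,100],z)[:,:2];print(((P-t)@M.T).round(1),((P.mean(0)-t)@M.T).round(1))"
```

```text
[[-46.9  52. ]
 [-19.4  52. ]
 [-46.7 -47.2]
 [-18.7 -47.2]] [-33.    2.4]
[[ 20.4  50.9]
 [ 49.1  50.9]
 [ 21.3 -49. ]
 [ 49.9 -48.9]] [35.1  1. ]
```

>>> jog_arm:
  plan: [0,-0.0015,-0.03,0,0,0,0,-0.0015,-0.05,0,0,0,0,-0.0015,-0.06,0,0,0,0,-0.0015,-0.06,0,0,0,0,-0.0015,-0.063,0,0,0,0,-0.0015,-0.065,0,0,0,0,-0.0015,-0.066,0,0,0,0,-0.0015,-0.066,0,0,0,0,-0.0015,-0.066,0,0,0]

```text
clock: 12.5
eef_pos: [605.0, -26.6, -13.0]
eef_rot: [3.141, 0.0, 1.698]
wrist_force: [0.7, 1.5, 3.2]
finger_gap: 27.5
finger_force: 25.0
```

>>> jog_arm:
  plan: [0,0,0,0,0,0,0,0,0,0,0,0,0,0,0,0,0,0,0,0,0,0,0,0]
  claw: 0.045

```text
clock: 12.9
eef_pos: [604.6, -26.6, -13.7]
eef_rot: [-3.141, -0.0, 1.698]
wrist_force: [-0.8, 0.5, 0.5]
finger_gap: 44.9
finger_force: 0.0
```

>>> jog_arm:
  plan: [0,0,0.02,0,0,0,0,0,0.06,0,0,0,0,0,0.1,0,0,0,0,0,0.12,0,0,0,0,0,0.12,0,0,0]

```text
clock: 13.4
eef_pos: [606.1, -26.7, 109.7]
eef_rot: [3.136, 0.001, 1.698]
wrist_force: [-0.1, 0.2, -0.6]
finger_gap: 44.6
finger_force: 0.0
```

>>> jog_arm:
  plan: [-0.05,0.02,0,0,0,-3,-0.09,0.04,0,0,0,-6,-0.13,0.06,0,0,0,-8.5,-0.165,0.0752,0,0,0,-8.5,-0.1757,0.0752,0,0,0,-8.5,-0.1757,0.0752,0,0,0,-8.5,-0.1757,0.0752,0,0,0,-8.5,-0.1757,0.0752,0,0,0,-8.5]
  claw: 0.05

```text
clock: 14.2
eef_pos: [429.9, 48.2, 106.2]
eef_rot: [-3.141, 0.0, 1.549]
wrist_force: [0.5, 0.7, -0.2]
finger_gap: 49.8
finger_force: 0.0
```

```bash
python3 -c "
from h import *
look('wrist',8,'w6',thr=80);look('top',22,'t6',lo=1500,hi=9000)
a=cv2.imread('pics/w6.png');b=cv2.imread('pics/t6.png')[140:320,230:480]
cv2.imwrite('pics/w6c.png',np.hstack([cv2.resize(a,(400,300)),cv2.resize(b,(400,300))]))"
```

```text
tcp [429.9  48.2 106.2] [-180.     0.    88.8] t 14.2 gap 49.8
wrist [317. 188.] ctr [431.4  79. ] size [101.5  29.8] yaw 87.9 area 2820
wrist [141.  77.] ctr [296.2 168.8] size [137.8  12.6] yaw 2.8 area 1249
tcp [429.7  48.2 106.1] [-180.     0.    88.8] t 14.25 gap 50.0
top [315. 455.] ctr [108.  154.2] size [54.5 92. ] yaw 179.0 area 3449
top [235. 109.] ctr [860.5 328.3] size [ 62.3 114.5] yaw 179.4 area 3390
top [435.  83.] ctr [ 908.2 -125.6] size [ 34.8 146.3] yaw 90.1 area 2747
top [460.  26.] ctr [1035.2 -187.2] size [ 33.8 109.7] yaw 179.9 area 3418
top [175.   2.] ctr [1106.7  447.3] size [797.3  16.4] yaw 89.1 area 6673
```

View pics/w6c.png

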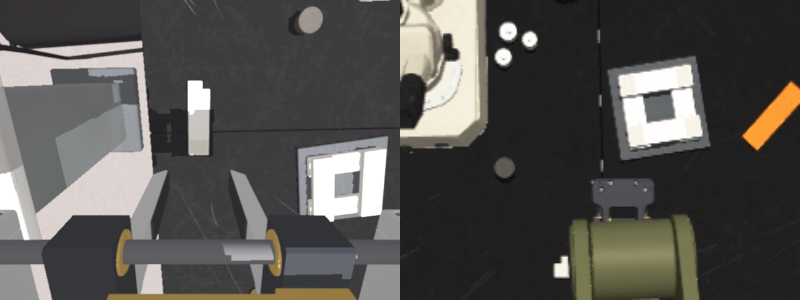

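The stack in the right half is a clean crosswise square. In the wrist view the notch is at the far end of the plate (around (205,85)), and the fingers straddle its plain half. Down and grip.

>>> jog_arm:
  plan: [0.001,0,-0.04,0,0,0,0.001,0,-0.08,0,0,0,0.001,0,-0.11,0,0,0,0.001,0,-0.125,0,0,0,0.001,0,-0.13,0,0,0,0.001,0,-0.134,0,0,0,0.001,0,-0.134,0,0,0]

```text
clock: 15.0
eef_pos: [430.4, 48.6, -27.3]
eef_rot: [3.141, -0.0, 1.55]
wrist_force: [-0.5, -0.4, 0.1]
finger_gap: 49.7
finger_force: 0.0
```

>>> jog_arm:
  plan: [0,0,0,0,0,0,0,0,0,0,0,0,0,0,0,0,0,0,0,0,0,0,0,0,0,0,0,0,0,0]
  claw: 0.015
  force: 35

```text
clock: 15.5
eef_pos: [430.3, 48.6, -27.2]
eef_rot: [3.141, -0.0, 1.55]
wrist_force: [-1.9, 0.3, 6.5]
finger_gap: 27.3
finger_force: 35.0
```

>>> jog_arm:
  plan: [0,0,0.02,0,0,0,0,0,0.05,0,0,0,0,0,0.09,0,0,0,0,0,0.13,0,0,0,0,0,0.17,0,0,0,0,0,0.2,0,0,0,0,0,0.22,0,0,0,0,0,0.22,0,0,0]

```text
clock: 16.3
eef_pos: [430.9, 48.7, 194.7]
eef_rot: [3.137, -0.0, 1.55]
wrist_force: [1.1, 0.6, -1.0]
finger_gap: 27.4
finger_force: 35.0
```

>>> jog_arm:
  plan: [0,0,0,5,-0.1,0,0,0,0,10,-0.2,0,0,0,0,15,-0.3,0,0,0,0,20,-0.4,0,0,0,0,25,-0.5,0,0,0,0,30,-0.6,0,0,0,0,35,-0.7,0,0,0,0,40,-0.8,0,0,0,0,45,-0.9,0,0,0,0,45,-0.9,0,0,0,0,45,-0.9,0,0,0,0,45,-0.9,0,0,0,0,45,-0.9,0]

```text
clock: 17.6
eef_pos: [430.0, 49.0, 192.7]
eef_rot: [3.142, -0.784, 1.551]
wrist_force: [0.5, 0.1, -0.0]
finger_gap: 27.2
finger_force: 35.0
```

```bash
python3 -c "
from h import *
s=manip.read_state();print(s['joints'].round(2),np.abs(s['qd']).max())
p,d=camera('side');c=get_calibration('side')
q,_=camera('top');w,_=camera('wrist')
v,u=np.mgrid[:480,:640];uv=np.c_[u.ravel(),v.ravel()]
P=(np.array(c['origin'])+ray(c,uv)*d.ravel()[:,None]).reshape(480,640,3)
T=s['eef_pos'];m=(d>0)&(p.min(2)>100)&(np.ptp(p,axis=2)<40)&(np.abs(P-(T+[0,20,50])).max(2)<110)&(P[...,2]>100)
X=P[m];print(m.sum(),X.min(0).round(),X.max(0).round());X0=X-X.mean(0);print(np.linalg.svd(X0,full_matrices=False)[2].round(2))
i=cv2.resize(p[60:360,200:600],(400,300)),cv2.resize(w,(400,300))
cv2.imwrite('pics/fin.png',np.hstack(i)[:,:,::-1])"
```

```text
[-0.45  0.17  1.86  0.7   1.52 -0.61] 0.004133423146164099
1541 [341. -41. 197.] [514.  89. 333.]
[[-0.16 -0.76  0.63]
 [ 0.99 -0.12  0.11]
 [ 0.   -0.64 -0.77]]
```

View pics/fin.png

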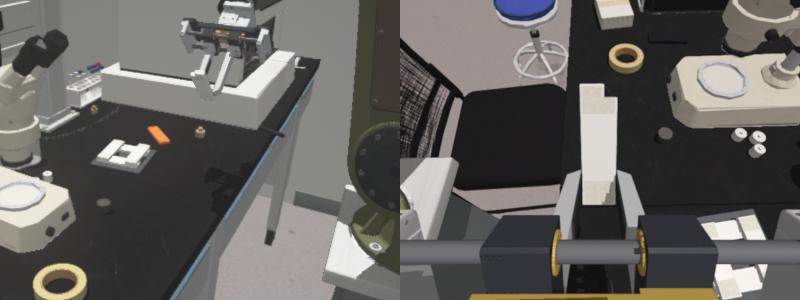

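The right half shows the plate held at the fingertips by its plain end, with the notched end free at (610,90). The left half shows the stack intact. I'll verify the slope from wrist depth.

```bash
python3 -c "
from h import *
c=get_calibration('wrist');p,d=camera('wrist')
v,u=np.mgrid[150:300,296:340];uv=np.c_[u.ravel(),v.ravel()];D=d[150:300,296:340].ravel()
P=np.array(c['origin'])+ray(c,uv)*D[:,None]
k=(p[150:300,296:340].min(2).ravel()>80)&(D>0);X=P[k];md=np.median(X[:,2]);X=X[np.abs(X[:,2]-md)<60]
a=np.linalg.svd(X-X.mean(0),full_matrices=False)[2];print(a.round(3),X.min(0).round(),X.max(0).round(),len(X))
s=manip.read_state();print(s['clock'],s['finger_gap'],s['finger_force'])"
```

```text
[[ 0.007  0.707  0.707]
 [-1.     0.014 -0.004]
 [ 0.013  0.707 -0.707]] [419.  21. 213.] [442.  77. 269.] 6496
17.8 27.069691866532537 34.997416734695435
```

```bash
python3 -c "
from h import *
print(np.abs(manip.read_state()['qd']).max(), manip.sign_off())"
```

```text
the job is handed in; nothing more can be done
0.0038499011318438264 None
```

The job is handed in: both blank plates lie square across the two lower plates, one near each end. The notched plate is held still by its plain half at 45° with the label end up, its lowest visible point about 21 cm above the worktop.

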